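# Pack the sampling caddy for the ward round

## Task

Pack the caddy for the next sampling round: stand the lidded sample cup in the insert with the round well, thread the small label roll over the post until it lies flat, lay the tube holder in the rectangular pocket and lay the felt marker on the two saddles of the long rest. Leave the open beaker and the ballpoint pen where they are, they do not belong in it.

Things in the scene. Friction and masses are not known exactly. Their poses are not given: they have to be found in the camera images.
- sample_cup: lidded clear sample cup, round, 50 mm high, 41 mm across the lid (top 10 mm), 38 mm at most below it and tapering to the foot; stands upright. Origin: centre of its underside, z up. Grip it across the lid. It stands on the open front part of the desk; the like cups far back beside the centrifuge stay.
- labels: small white paper label roll lying flat: a ring 51 mm outside, 28 mm high, with a 38 mm hole through it (cardboard core). Origin: centre of its underside, z up. Grip it across the outside. The bigger beige tape roll far back is another thing.
- holder: white plastic tube holder (short barrel with a flange at one end) lying down: 52 mm long along its x, 25 mm wide and 25 mm high at the flange (-x end), barrel 19 mm wide and 22 mm high. Origin: centre of its underside, z up. Grip the barrel across its y.
- felt_marker: thick felt marker lying down: 135 mm long along its y, 17 mm wide, 16 mm high, white with a red cap. Origin: middle of its underside, z up. Grip it across its x at the middle. Thicker than the pen.
- cup_insert: square insert 88x88 mm, 34 mm high, with a round well 50 mm across and 28 mm deep at its centre (well floor 6 mm above the origin). Fixed grey insert in the white caddy. Origin: centre of its underside, z up; top 38 mm above the desk. The three square inserts stand side by side, 88 mm apart along their y, in any order.
- roll_insert: square insert 88x88 mm, 34 mm high, with an upright post 20 mm thick and 26 mm high, tip rounded, at the centre of its flat top. Fixed grey insert in the white caddy. Origin: centre of its underside, z up. A roll threaded on it lies on the flat top, 34 mm above the origin.
- holder_insert: square insert 88x88 mm, 34 mm high, with a rectangular pocket in its top, 68 mm along its x by 42 mm along its y and 12 mm deep, at the centre (pocket floor 22 mm above the origin). Fixed grey insert in the white caddy. Origin: centre of its underside, z up.
- marker_rest: fixed grey block 76x264 mm (x, y), 30 mm high, in the caddy, 82 mm in front of the square inserts. Two saddles at y = +-46 mm: floors 36 mm above the origin, channel 33 mm wide (x) between 10 mm walls; end stops 158 mm apart. Fingers, at most 45 mm open, go in the 60 mm gap between them. Origin: centre of underside; marker lies along y, either way round.
- open_beaker: look-alike that stays: open clear plastic beaker without lid, 58 mm wide, 69 mm high. Origin: centre of its underside.
- ballpoint: look-alike that stays: thin white ballpoint pen lying down, 145 mm long along its y, 11 mm wide, 9 mm high. Origin: middle of its underside.
Not all that is in view belongs to the job. Leave any red or turquoise look-alike of the sample_cup alone.

How it is judged:
By the outcome, as a careful person would: the job done as asked, in the order asked, and still so for the second after the job is handed in, with the robot touching nothing.
It also fails if it takes over 109 s, if anything falls off the work surface, if the arm or the gripper's body presses on something with over 40 N, if the wrist force passes 120 N, or if a joint passes its speed limit or range.

## Robot

A 7-joint arm with a two-finger parallel gripper is mounted at the origin on a cart in front of the work surface, level with it; the furniture and walls round the work are solid. World frame = base frame: x ahead of the robot, y to its left, z up, the work surface at z = 0. Lengths are in m, angles in rad, forces in N, time in s.
With the tool pointing down it reaches from about 0.425 to 0.875 m from the base axis. Payload 4.7 kg.
Tool frame: the origin (TCP) lies between the finger pads; the fingertips stand 22 mm ahead of it and the grasp point (between the pads) lies 3 mm ahead of it; z points along the fingers, y is the line along which they close (so a half turn about z gives the same grasp; the last joint's range is limited). The gripper opens to 87 mm and grips with 3 to 60 N. Pads are 19 mm wide; open, the fingers measure 117 mm over their backs; the gripper's body (75 mm by 190 mm) begins 51 mm behind the grasp point.
Start: joints at [-1.25, 0.321, -0.07, 1.45, 0.023, 1.371, -0.057], TCP at [0.196, 0.62, 0.245] pointing down, gripper open.
Joint ranges: [-2.86, 2.86], [-0.3, 2.09], [-1.38, 1.24], [0.06, 2.45], [-1.56, 4.7], [0.09, 2.05], [-2.69, 2.69]. Speed limits (rad/s): [2.57, 2.57, 3.14, 3.14, 3.14, 3.14, 3.14].

## Interface

Orientations are given as a rotation vector (axis times angle).
In Python, from bench import ctrl gives the robot as it stands. The module is installed in compiled form; this text tells all that it offers.
- The arm moves only by the tool send_rows, never from a script. Its argument "motion" is a list of rows, each an object with "claw": the opening, from -1 (shut) to 1 (fully open); "slide": the shift along the tool's x, y, z in mm, a list of three; "delta_rot": the turn, a rotation vector about the tool's x, y, z in rad, a list of three. In form: [{"claw": claw, "slide": [x, y, z], "delta_rot": [ax, ay, az]}, ...]. A call has 1 to 5 rows; each row is the pose to reach, as a shift and turn from the pose commanded when the call began, along the tool's axes at that moment; what a row does not reach only later rows make up. A row lasts 1/10 s, in which the tool goes at most 50 mm and 8.59 degrees, less where a joint would pass 70% of its speed; a pose out of reach is approached as far as the arm can. A call with a gripper value outside its range is refused whole. The fingers move at their own pace and stop on an object; "grip_force" is the grip in N (left out, the last holds). Time passes only in rows, so rows that repeat a pose let the fingers close. It gives the time, the measured TCP pose, the force, the opening and the grip force at its end, in the units of the state.
- ctrl.get_state(): the state, without advancing time (a new reading comes with each control period).
- ctrl.get_image(name): name is "scene" or "top" or "wrist"; returns a dict with "color" (420x560x3 uint8, blue, green, red), "fx", "fy", "cx", "cy" (pixels), "pose" (4x4, takes a point from camera to world coordinates). Camera axes: x right, y down, z forward; pixel columns grow to the right and rows downward; lengths in m; the calibration is good to about 2 mm. A picture is of the moment at which its call begins. There is no depth.
- ctrl.close_job(): hands the job in; it is judged then, once.
The state is a dict: "time": time; "joint_positions": joint angles; "qd": joint speeds; "joint_torque": joint torques, N m; "position": TCP position; "tool_rot": TCP orientation; "ft_force": force on the tool from outside, world axes, zero at the start; "torque": the same for the moment, N m; "grip_width": opening from 0.0 (shut) to 1.0 (fully open); "grip_force": force on a finger pad.
Only numpy, scipy, OpenCV 4.12 (cv2) and the standard library are available. Lean on these libraries where they do the work, as an engineer would, in place of code of your own. Each camera call takes 0.05 s, during which the arm holds its last target. There are 200 camera calls.

## Working session

There is one attempt and no reset: what is moved stays moved. The work goes in short steps, Python scripts to look and compute and a tool call to move; the robot and the scene stay as the last step left them, time stands still between calls to the robot, and variables do not carry over. Pictures are saved under pics/ and viewed, at most 14 in all, crops included, and the job is handed in when it is done.

Besides the shell and the picture viewer there is one more tool, called after "Emit:" by a JSON object that holds its "method" and its "body". send_rows: Moves the arm, as the interface text tells. Its arguments: {"type":"object","properties":{"motion":{"type":"array","items":{"type":"object","properties":{"claw":{"type":"number"},"slide":{"type":"array","items":{"type":"number"}},"delta_rot":{"type":"array","items":{"type":"number"}}}}},"grip_force":{"type":"number"}},"required":["motion"]}

```bash
mkdir -p pics
cat > h.py <<'E'
import numpy as np, cv2
from scipy.spatial.transform import Rotation as R
from bench import ctrl
def grab(n,f):
    im=ctrl.get_image(n); cv2.imwrite(f'pics/{f}.png',im['color']); np.savez(f'pics/{f}.npz',**im); return im
def load(f): return np.load(f'pics/{f}.npz')
def ray(im,u,v,z):
    d=im['pose'][:3,:3]@np.array([(u-im['cx'])/im['fx'],(v-im['cy'])/im['fy'],1.]); o=im['pose'][:3,3]
    return o+d*(z-o[2])/d[2]
def proj(im,p):
    c=im['pose'][:3,:3].T@(np.array(p)-im['pose'][:3,3]); return im['fx']*c[0]/c[2]+im['cx'],im['fy']*c[1]/c[2]+im['cy']
def st():
    s=ctrl.get_state(); return s
E
python3 - <<'E'
from h import *
for n in ['scene','top','wrist']:
    im=grab(n,n+'0'); print(n,im['fx'],im['cx'],im['cy'],im['pose'].round(3).tolist())
s=st();print(s)
a=[cv2.imread(f'pics/{n}0.png') for n in ['scene','top','wrist']]
E
```

```text
scene 392.9194563448179 272.86294809724313 211.2758505723216 [[-0.6, -0.454, 0.659, -0.085], [-0.8, 0.335, -0.498, 0.554], [0.005, -0.826, -0.564, 0.546], [0.0, 0.0, 0.0, 1.0]]
top 476.60414628228494 274.1406254485571 210.56433618483806 [[-0.015, -0.993, 0.113, 0.334], [-1.0, 0.015, -0.001, 0.082], [-0.001, -0.113, -0.994, 1.253], [0.0, 0.0, 0.0, 1.0]]
wrist 305.76283251673135 281.5820236691521 210.68814875409606 [[0.302, 0.923, 0.239, 0.132], [0.953, -0.293, -0.076, 0.641], [-0.0, 0.251, -0.968, 0.384], [0.0, 0.0, 0.0, 1.0]]
{'time': 0.15, 'joint_positions': array([-1.24988785,  0.32163541, -0.07012638,  1.45135483,  0.02259531,
        1.37080741, -0.05690055]), 'qd': array([ 2.31921234e-04, -1.37113482e-03, -6.46624614e-05, -4.01204959e-03,
       -1.94124405e-04, -1.96655515e-04, -2.39778520e-04]), 'joint_torque': array([-2.45286410e-04, -4.91790140e+01, -4.04702341e-01, -3.12882721e+01,
       -6.39590900e-02,  4.02271142e-02,  8.29767555e-05]), 'position': array([0.19621521, 0.61928667, 0.24374437]), 'tool_rot': array([-4.79927152e-01, -3.10456563e+00,  2.21424042e-03]), 'ft_force': array([0.31997335, 0.17621839, 0.31895425]), 'torque': array([ 0.00177495, -0.01021194, -0.00388054]), 'grip_force': 0.0, 'grip_width': 1.0015171093696627}
```

View pics/top0.png

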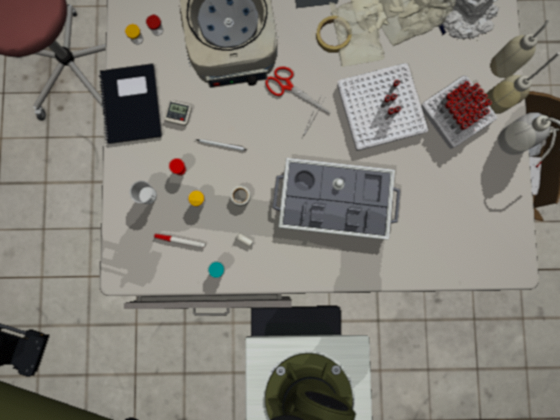

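View pics/scene0.png

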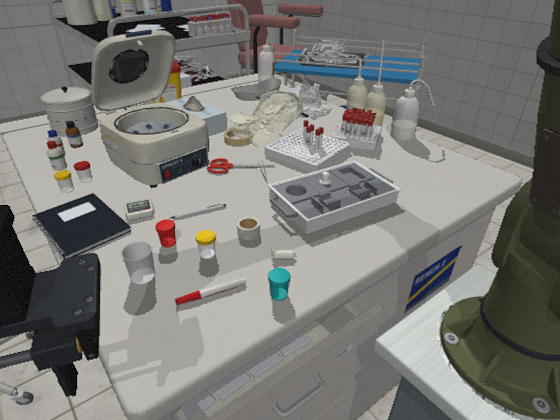

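The top view shows yellow cup (196,198), red cup (177,166), turquoise cup (216,270), roll (240,196), holder (244,241), marker (180,241), pen (220,145), beaker (143,191). In the caddy are the well (304,179), post (338,184), pocket (373,187) and the rest in front. Sample cup candidates: only the yellow-lidded one fits, because red and turquoise are excluded and the other cups stand far back.

Run:
```python
from h import *
t=load('top0');s=load('scene0')
c=cv2.resize(t['color'][135:295,110:410],None,fx=2.65,fy=2.65,interpolation=cv2.INTER_CUBIC)
cv2.imwrite('pics/tcrop.png',c)
def P(n,u,v,z):
    print(n,'top',ray(t,u,v,z).round(4))
for n,u,v,z in [('cup',196,198,.05),('roll',240,196,.028),('holder',244,241,.02),('marker',180,241,.012),('well',304,179,.038),('post',338,184,.064),('pocket',373,187,.038),('base',310,370,.1),('beaker',143,191,.069),('pen',220,145,.005)]: P(n,u,v,z)
for n,u,v,z in [('cup',206,238,.05),('roll',248,225,.028),('holder',284,254,.012),('marker',211,291,.01)]: print(n,'scene',ray(s,u,v,z).round(4))
# yellow lid masks
for im,roi in ((t,(180,180,215,215)),(s,(190,225,220,262))):
    hsv=cv2.cvtColor(im['color'],cv2.COLOR_BGR2HSV); m=cv2.inRange(hsv,(15,120,100),(35,255,255)); a=np.zeros_like(m);a[roi[1]:roi[3],roi[0]:roi[2]]=1;m=m*a
    ys,xs=np.nonzero(m);print(xs.mean(),ys.mean(),len(xs),ray(im,xs.mean(),ys.mean(),.048).round(4))
```

```text
cup top [0.5064 0.28   0.05  ]
roll top [0.5131 0.1695 0.028 ]
holder top [0.3966 0.1605 0.02  ]
marker top [0.3995 0.3275 0.012 ]
well top [0.5535 0.003  0.038 ]
post top [ 0.5347 -0.0809  0.064 ]
pocket top [ 0.5299 -0.1745  0.038 ]
base top [0.088 0.003 0.1  ]
beaker top [0.5235 0.4101 0.069 ]
pen top [0.6552 0.2237 0.005 ]
cup scene [0.4976 0.2836 0.05  ]
roll scene [0.5092 0.1739 0.028 ]
holder scene [0.3986 0.1588 0.012 ]
marker scene [0.3985 0.3318 0.01  ]
195.71497584541063 197.93236714975845 207 [0.5069 0.2811 0.048 ]
205.2851063829787 237.11489361702127 235 [0.5034 0.2822 0.048 ]
```

View pics/tcrop.png

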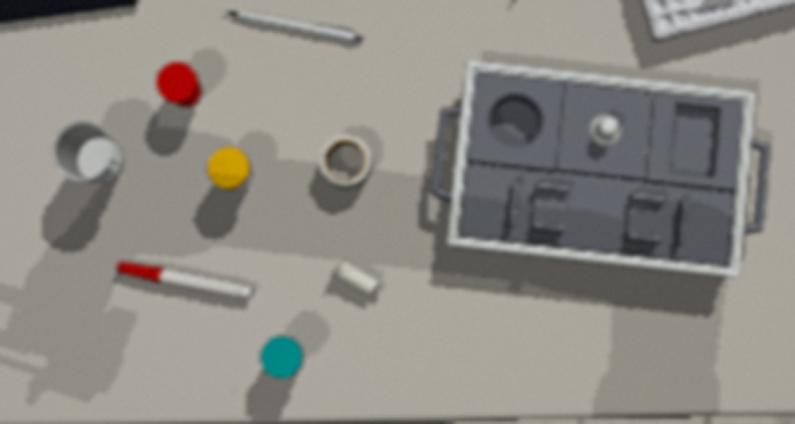

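View pics/wrist0.png

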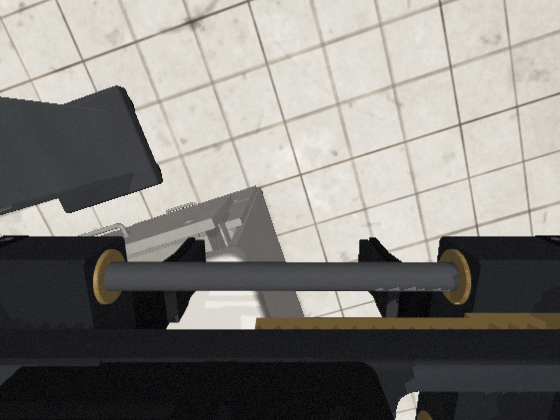

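The crop confirms a yellow lid at crop pixel (229,167), about (0.505, 0.282). No other yellow cup stands on the front part of the desk, so that is the sample cup. Insert order from +y is well, post, pocket, with caddy yaw ≈ -0.13. The wrist view shows only the floor.

```bash
cat >> h.py <<'E'
def go(x,y,z,psi):
    s=ctrl.get_state(); R0=R.from_rotvec(s['tool_rot']).as_matrix(); c,n=np.cos(psi),np.sin(psi)
    D=np.array([[-c,-n,0],[-n,c,0],[0,0,-1]])
    d=R0.T@(np.array([x,y,z])-s['position'])*1000; r=R.from_matrix(R0.T@D).as_rotvec()
    print('slide',d.round(1).tolist(),'rot',r.round(4).tolist(),'t',s['time'],'at',s['position'].round(4).tolist(),'n',np.linalg.norm(d).round())
E
python3 -c "
from h import *
go(.505,.281,.2,-.13)"
```

```text
slide [-396.5, -229.2, 44.1] rot [-0.0014, -0.0001, -0.1767] t 0.15 at [0.1962, 0.6193, 0.2437] n 460.0
```

Emit:
{"method": "send_rows", "body": {"motion": [{"claw": 1,"slide": [-40,-23,4],"delta_rot": [0,0,0]},{"claw": 1,"slide": [-80,-46,9],"delta_rot": [0,0,0]},{"claw": 1,"slide": [-120,-69,13],"delta_rot": [0,0,0]},{"claw": 1,"slide": [-160,-92,18],"delta_rot": [0,0,0]},{"claw": 1,"slide": [-200,-115,22],"delta_rot": [0,0,0]}]}}

```text
time: 0.65
position: [0.3532, 0.4479, 0.2221]
tool_rot: [-0.48, -3.105, 0.0]
ft_force: [0.1, 1.4, -0.8]
grip_width: 1.003
grip_force: 0.0
```

Emit:
{"method": "send_rows", "body": {"motion": [{"claw": 1,"slide": [-40,-23,4],"delta_rot": [0,0,-0.05]},{"claw": 1,"slide": [-80,-46,9],"delta_rot": [0,0,-0.1]},{"claw": 1,"slide": [-120,-69,13],"delta_rot": [0,0,-0.15]},{"claw": 1,"slide": [-160,-92,18],"delta_rot": [0,0,-0.177]},{"claw": 1,"slide": [-196,-114,22],"delta_rot": [0,0,-0.177]}]}}

```text
time: 1.15
position: [0.5059, 0.2796, 0.2002]
tool_rot: [0.204, 3.135, -0.0]
ft_force: [0.7, 0.2, 0.3]
grip_width: 0.999
grip_force: 0.0
```

Emit:
{"method": "send_rows", "body": {"motion": [{"claw": 1,"slide": [0,0,0],"delta_rot": [0,0,0]},{"claw": 1,"slide": [0,0,0],"delta_rot": [0,0,0]}]}}

```text
time: 1.35
position: [0.5051, 0.2806, 0.2001]
tool_rot: [-0.208, -3.134, 0.0]
ft_force: [-1.0, 1.6, 0.8]
grip_width: 1.002
grip_force: 0.0
```

```bash
python3 -c "
from h import *
im=grab('wrist','w1')
go(.505,.281,.2,-.13)
for p in [(.505,.282,.05),(.511,.171,.028)]: print(proj(im,p))
m=cv2.inRange(cv2.cvtColor(im['color'],cv2.COLOR_BGR2HSV),(18,120,90),(35,255,255))
n,l,s,c=cv2.connectedComponentsWithStats(m)
for i in range(1,n):
  if s[i,4]>60: print(s[i],c[i],ray(im,*c[i],.05))
"
```

```text
slide [-1.0, -1.1, 0.3] rot [0.0003, -0.001, 0.0002] t 1.4 at [0.5042, 0.2822, 0.2003] n 1.0
(np.float64(281.8319934515167), np.float64(203.30436055363654))
(np.float64(178.79103764819217), np.float64(217.64341448720108))
[ 260  185   41   41 1318] [280.41047041 205.00379363] [0.50650178 0.28039994 0.05      ]
[ 93 251  15  53 247] [ 98.25101215 277.41295547] [0.55789217 0.08264874 0.05      ]
[457 251  13  28 105] [464.21904762 264.22857143] [0.5935953  0.45913387 0.05      ]
[452 278  19  26 125] [464.136 293.56 ] [0.62740894 0.45955432 0.05      ]
[464 314  63  15 333] [494.02702703 318.61261261] [0.66206882 0.49199286 0.05      ]
[256 319 126  10 567] [318.65432099 321.95238095] [0.64088912 0.30399565 0.05      ]
[383 318  58  11 261] [410.31034483 322.18773946] [0.65442469 0.40229998 0.05      ]
[448 319  15  10  76] [455.05263158 322.53947368] [0.66133255 0.45032621 0.05      ]
```

View pics/w1.png

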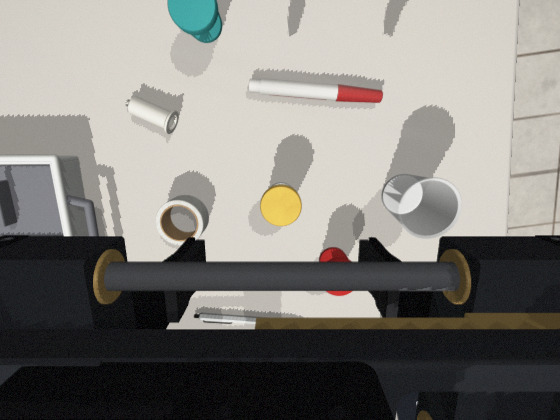

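The wrist view shows the yellow lid at (280,205), which gives (0.5065, 0.2804) and agrees with the top view. Roll is at (181,222), holder at (152,114), marker at (315,91), and the beaker (422,205) and pen (225,321) are clear. I'll grip the cup now.

Emit:
{"method": "send_rows", "body": {"motion": [{"claw": 1,"slide": [-2,-1,45],"delta_rot": [0,0,0]},{"claw": 1,"slide": [-2,-1,90],"delta_rot": [0,0,0]},{"claw": 1,"slide": [-2,-1,120],"delta_rot": [0,0,0]},{"claw": 1,"slide": [-2,-1,137],"delta_rot": [0,0,0]},{"claw": 1,"slide": [-2,-1,143],"delta_rot": [0,0,0]}]}}

```text
time: 1.9
position: [0.5038, 0.2818, 0.0552]
tool_rot: [-0.198, -3.131, 0.003]
ft_force: [-0.4, -0.1, 0.1]
grip_width: 1.002
grip_force: 0.0
```

Emit:
{"method": "send_rows", "body": {"motion": [{"claw": 0.0,"slide": [0,0,0],"delta_rot": [0,0,0]},{"claw": -0.2,"slide": [0,0,0],"delta_rot": [0,0,0]},{"claw": -0.2,"slide": [0,0,0],"delta_rot": [0,0,0]},{"claw": -0.2,"slide": [0,0,0],"delta_rot": [0,0,0]},{"claw": -0.2,"slide": [0,0,0],"delta_rot": [0,0,0]}], "grip_force": 15}}

```text
time: 2.4
position: [0.507, 0.2808, 0.0584]
tool_rot: [0.204, 3.134, 0.001]
ft_force: [-0.2, 0.2, -0.6]
grip_width: 0.629
grip_force: 0.0
```

Emit:
{"method": "send_rows", "body": {"motion": [{"claw": -0.2,"slide": [0,0,0],"delta_rot": [0,0,0]},{"claw": -0.2,"slide": [0,0,0],"delta_rot": [0,0,0]}]}}

```text
time: 2.6
position: [0.5066, 0.2805, 0.0577]
tool_rot: [0.204, 3.135, 0.0]
ft_force: [0.3, 0.8, 1.7]
grip_width: 0.457
grip_force: 12.2
```

```bash
python3 -c "
from h import *
t=load('top0')
# well / pocket / post refined from top view crops
g=cv2.cvtColor(t['color'],cv2.COLOR_BGR2GRAY)
def r(c): return ray(t,110+c[0]/2.65,135+c[1]/2.65,.038)[:2].round(4)
print(r((516,117)),r((696,139)))
go(.5545,.003,.2,-.13)
"
```

```text
[0.5531 0.0012] [ 0.5287 -0.1735]
slide [-83.4, -269.0, -142.3] rot [0.0002, 0.0002, 0.0002] t 2.6 at [0.5066, 0.2805, 0.0577] n 316.0
```

Emit:
{"method": "send_rows", "body": {"motion": [{"claw": -0.4,"slide": [0,0,0],"delta_rot": [0,0,0]},{"claw": -0.4,"slide": [0,0,-20],"delta_rot": [0,0,0]},{"claw": -0.4,"slide": [0,0,-60],"delta_rot": [0,0,0]},{"claw": -0.4,"slide": [0,0,-105],"delta_rot": [0,0,0]},{"claw": -0.4,"slide": [0,0,-150],"delta_rot": [0,0,0]}]}}

```text
time: 3.1
position: [0.5061, 0.2801, 0.2088]
tool_rot: [-0.204, -3.134, 0.001]
ft_force: [0.4, 0.6, -1.3]
grip_width: 0.456
grip_force: 15.0
```

Emit:
{"method": "send_rows", "body": {"motion": [{"claw": -0.4,"slide": [-10,-22,-2],"delta_rot": [0,0,0]},{"claw": -0.4,"slide": [-26,-60,-4],"delta_rot": [0,0,0]},{"claw": -0.4,"slide": [-43,-98,-6],"delta_rot": [0,0,0]},{"claw": -0.4,"slide": [-60,-136,-8],"delta_rot": [0,0,0]},{"claw": -0.4,"slide": [-77,-174,-10],"delta_rot": [0,0,0]}]}}

```text
time: 3.6
position: [0.5605, 0.0964, 0.2177]
tool_rot: [0.203, 3.135, 0.0]
ft_force: [0.7, 0.8, -0.9]
grip_width: 0.454
grip_force: 15.0
```

Emit:
{"method": "send_rows", "body": {"motion": [{"claw": -0.4,"slide": [-17,-40,0],"delta_rot": [0,0,0]},{"claw": -0.4,"slide": [-34,-80,0],"delta_rot": [0,0,0]},{"claw": -0.4,"slide": [-51,-120,0],"delta_rot": [0,0,0]},{"claw": -0.4,"slide": [-65,-150,0],"delta_rot": [0,0,0]},{"claw": -0.4,"slide": [-70,-160,0],"delta_rot": [0,0,0]}]}}

```text
time: 4.1
position: [0.6091, -0.0751, 0.2175]
tool_rot: [0.214, 3.134, -0.004]
ft_force: [0.2, -0.0, 0.2]
grip_width: 0.46
grip_force: 15.0
```

Emit:
{"method": "send_rows", "body": {"motion": [{"claw": -0.4,"slide": [0,0,0],"delta_rot": [0,0,0]},{"claw": -0.4,"slide": [0,0,0],"delta_rot": [0,0,0]},{"claw": -0.4,"slide": [0,0,0],"delta_rot": [0,0,0]}]}}

```text
time: 4.4
position: [0.609, -0.0669, 0.2174]
tool_rot: [-0.198, -3.135, -0.002]
ft_force: [0.5, 0.7, 0.3]
grip_width: 0.455
grip_force: 15.0
```

```bash
python3 -c "
from h import *
im=grab('wrist','w2')
go(.5545,.003,.2,-.13)
for p in [(.5535,.001,.038),(.529,-.1735,.038)]: print(proj(im,p))
"
```

```text
slide [62.9, 62.7, 17.6] rot [0.0011, -0.0004, 0.0036] t 4.45 at [0.609, -0.0672, 0.2175] n 91.0
(np.float64(339.5605424647635), np.float64(135.96730506301972))
(np.float64(165.64081777489224), np.float64(133.69720559654957))
```

View pics/w2.png

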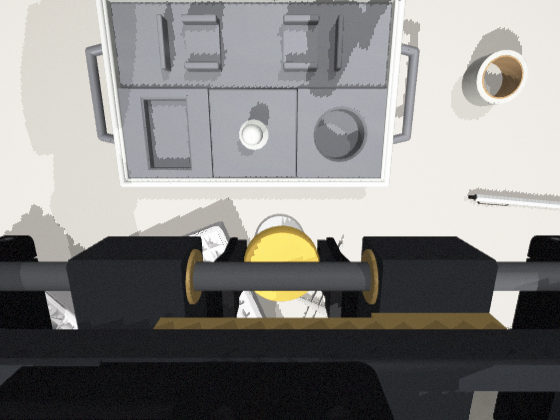

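The wrist view shows the well at (339,134), post at (253,135), pocket at (167,133) and saddles at (202,42) and (300,42). The cup is held straight.

```bash
python3 -c "
from h import *
im=load('w2');g=cv2.cvtColor(im['color'],cv2.COLOR_BGR2GRAY)
print(cv2.HoughCircles(cv2.medianBlur(g,3)[80:190,300:390],cv2.HOUGH_GRADIENT,1,40,param1=80,param2=15,minRadius=20,maxRadius=32))
W=ray(im,339.5,134.5,.038);P=ray(im,167.3,133.5,.038);B=ray(im,253.2,137,.038);T=ray(im,252.5,132,.060)
print(W,P,B,T,np.linalg.norm(W-P),np.arctan2((W-P)[0]*-1,(W-P)[1]),(W+P)/2)
S1=ray(im,202,42,.05);S2=ray(im,300,42,.05);print(S1,S2,np.linalg.norm(S1-S2),(S1+S2)/2)
x=np.array([np.cos(-.13),np.sin(-.13),0]);print('rest',(W+P)/2-x*.082)
go(*W[:2],.095,-.13)
"
```

```text
[[[38.5 53.5 25. ]]]
[0.55204959 0.0010538  0.038     ] [ 0.52902248 -0.17179353  0.038     ] [ 0.54342009 -0.0861075   0.038     ] [ 0.53869539 -0.08411837  0.06      ] 0.17437444768676136 -0.13244237634862216 [ 0.54053604 -0.08536986  0.038     ]
[ 0.45450559 -0.11861637  0.05      ] [ 0.46570372 -0.03030411  0.05      ] 0.08901940674884036 [ 0.46010466 -0.07446024  0.05      ]
rest [ 0.45922796 -0.07473986  0.038     ]
slide [65.0, 60.3, 122.6] rot [0.0011, -0.0004, 0.0036] t 4.45 at [0.609, -0.0672, 0.2175] n 151.0
```

Emit:
{"method": "send_rows", "body": {"motion": [{"claw": -0.4,"slide": [13,12,10],"delta_rot": [0,0,0]},{"claw": -0.4,"slide": [32,30,25],"delta_rot": [0,0,0]},{"claw": -0.4,"slide": [50,47,40],"delta_rot": [0,0,0]},{"claw": -0.4,"slide": [65,61,60],"delta_rot": [0,0,0]},{"claw": -0.4,"slide": [65,61,85],"delta_rot": [0,0,0]}]}}

```text
time: 4.95
position: [0.5515, 0.0042, 0.1328]
tool_rot: [0.193, 3.135, 0.005]
ft_force: [1.1, -0.2, -0.5]
grip_width: 0.457
grip_force: 15.0
```

Emit:
{"method": "send_rows", "body": {"motion": [{"claw": -0.4,"slide": [0,0,0],"delta_rot": [0,0,0]},{"claw": -0.4,"slide": [0,0,0],"delta_rot": [0,0,0]}]}}

```text
time: 5.15
position: [0.5525, -0.0002, 0.133]
tool_rot: [-0.202, -3.135, 0.0]
ft_force: [-0.2, -0.1, -0.3]
grip_width: 0.456
grip_force: 15.0
```

```bash
python3 -c "
from h import *
go(.5522,.0016,.0695,-.132)
"
```

```text
slide [0.6, 1.7, 63.5] rot [-0.0, -0.0, 0.0033] t 5.15 at [0.5525, -0.0002, 0.133] n 64.0
```

Emit:
{"method": "send_rows", "body": {"motion": [{"claw": -0.4,"slide": [0.5,1,20],"delta_rot": [0,0,0]},{"claw": -0.4,"slide": [0.5,1,35],"delta_rot": [0,0,0]},{"claw": -0.4,"slide": [0.5,1,48],"delta_rot": [0,0,0]},{"claw": -0.4,"slide": [0.5,1,58],"delta_rot": [0,0,0]},{"claw": -0.4,"slide": [0.5,1,63],"delta_rot": [0,0,0]}]}}

```text
time: 5.65
position: [0.5518, 0.0001, 0.0685]
tool_rot: [-0.204, -3.134, 0.001]
ft_force: [0.5, -0.2, -0.2]
grip_width: 0.459
grip_force: 15.0
```

Emit:
{"method": "send_rows", "body": {"motion": [{"claw": -0.4,"slide": [0,0,0.5],"delta_rot": [0,0,0]},{"claw": -0.4,"slide": [0,0,0.5],"delta_rot": [0,0,0]}]}}

```text
time: 5.85
position: [0.5525, 0.0002, 0.0693]
tool_rot: [0.204, 3.134, 0.0]
ft_force: [0.4, 1.1, -0.4]
grip_width: 0.453
grip_force: 15.0
```

Emit:
{"method": "send_rows", "body": {"motion": [{"claw": 0.2,"slide": [0,0,0],"delta_rot": [0,0,0]},{"claw": 0.2,"slide": [0,0,0],"delta_rot": [0,0,0]},{"claw": 0.2,"slide": [0,0,0],"delta_rot": [0,0,0]},{"claw": 0.2,"slide": [0,0,0],"delta_rot": [0,0,0]}]}}

```text
time: 6.25
position: [0.5523, 0.0003, 0.0693]
tool_rot: [0.204, 3.135, 0.0]
ft_force: [-1.0, -1.1, -0.4]
grip_width: 0.597
grip_force: 0.0
```

Emit:
{"method": "send_rows", "body": {"motion": [{"claw": 0.2,"slide": [0,0,-15],"delta_rot": [0,0,0]},{"claw": 0.2,"slide": [0,0,-45],"delta_rot": [0,0,0]},{"claw": 0.2,"slide": [0,0,-90],"delta_rot": [0,0,0]},{"claw": 1,"slide": [0,0,-130],"delta_rot": [0,0,0]}]}}

```text
time: 6.65
position: [0.5522, 0.0, 0.2019]
tool_rot: [0.204, 3.134, 0.0]
ft_force: [1.7, 0.2, 0.7]
grip_width: 0.635
grip_force: 0.0
```

```bash
python3 -c "
from h import *
im=load('w1')
print('roll',ray(im,181,222,.028)); im2=load('w2');print(ray(im2,500,77,.028))
go(.511,.172,.2,-.132)
"
```

```text
roll [0.51603332 0.17228784 0.028     ]
[0.51694703 0.16684213 0.028     ]
slide [63.2, 165.2, 1.9] rot [0.0003, 0.0011, 0.0018] t 6.65 at [0.5522, 0.0, 0.2019] n 177.0
```

Emit:
{"method": "send_rows", "body": {"motion": [{"claw": 1,"slide": [14,36,0],"delta_rot": [0,0,0]},{"claw": 1,"slide": [30,80,0],"delta_rot": [0,0,0]},{"claw": 1,"slide": [46,122,0],"delta_rot": [0,0,0]},{"claw": 1,"slide": [57,154,0],"delta_rot": [0,0,0]},{"claw": 1,"slide": [61,164,0],"delta_rot": [0,0,0]}]}}

```text
time: 7.15
position: [0.5116, 0.1756, 0.2003]
tool_rot: [0.194, 3.135, 0.004]
ft_force: [-0.2, -0.6, -0.2]
grip_width: 0.986
grip_force: 0.0
```

Emit:
{"method": "send_rows", "body": {"motion": [{"claw": 1,"slide": [0,0,0],"delta_rot": [0,0,0]},{"claw": 1,"slide": [0,0,0],"delta_rot": [0,0,0]},{"claw": 1,"slide": [0,0,0],"delta_rot": [0,0,0]}]}}

```text
time: 7.45
position: [0.5137, 0.1684, 0.1994]
tool_rot: [0.209, 3.134, -0.001]
ft_force: [0.0, -0.1, 0.6]
grip_width: 0.999
grip_force: 0.0
```

```bash
python3 -c "
from h import *
im=grab('wrist','w3')
go(.514,.170,.2,-.132)
g=cv2.cvtColor(im['color'],cv2.COLOR_BGR2GRAY)
c=cv2.HoughCircles(cv2.medianBlur(g,3)[150:238,210:350],cv2.HOUGH_GRADIENT,1,10,param1=80,param2=12,minRadius=16,maxRadius=32)
print(c)
for p in [(.514,.17,.028)]: print(proj(im,p))
"
```

```text
slide [-0.2, 1.5, -0.7] rot [-0.0004, 0.0005, -0.0012] t 7.5 at [0.5136, 0.1686, 0.1993] n 2.0
[[[71.5 50.5 18.3]
  [78.5 23.5 23.5]
  [61.5 58.5 21.3]]]
(np.float64(282.0821408033207), np.float64(198.85034782459533))
```

View pics/w3.png

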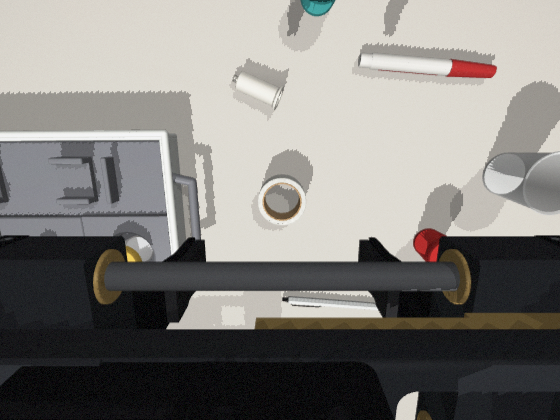

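The cup sits in the well at (135,248), partly hidden. The roll's top circle is centred at (283,200), which gives (0.515, 0.169), and the flange end of the holder is probably the open ring at (275,97). I'll grip the roll.

Emit:
{"method": "send_rows", "body": {"motion": [{"claw": 1,"slide": [-1.5,0.5,45],"delta_rot": [0,0,0]},{"claw": 1,"slide": [-1.5,0.5,90],"delta_rot": [0,0,0]},{"claw": 1,"slide": [-1.5,0.5,130],"delta_rot": [0,0,0]},{"claw": 1,"slide": [-1.5,0.5,158],"delta_rot": [0,0,0]},{"claw": 1,"slide": [-1.5,0.5,169],"delta_rot": [0,0,0]}]}}

```text
time: 8.0
position: [0.5127, 0.1687, 0.0271]
tool_rot: [-0.207, -3.13, 0.005]
ft_force: [0.1, 0.2, 0.9]
grip_width: 1.0
grip_force: 0.0
```

Emit:
{"method": "send_rows", "body": {"motion": [{"claw": 0.3,"slide": [0,0,0],"delta_rot": [0,0,0]},{"claw": -0.1,"slide": [0,0,0],"delta_rot": [0,0,0]},{"claw": -0.1,"slide": [0,0,0],"delta_rot": [0,0,0]},{"claw": -0.1,"slide": [0,0,0],"delta_rot": [0,0,0]},{"claw": -0.1,"slide": [0,0,0],"delta_rot": [0,0,0]}]}}

```text
time: 8.5
position: [0.5152, 0.1714, 0.0312]
tool_rot: [0.203, 3.133, 0.002]
ft_force: [0.5, 0.2, 0.0]
grip_width: 0.633
grip_force: 0.2
```

Emit:
{"method": "send_rows", "body": {"motion": [{"claw": -0.1,"slide": [0,0,0],"delta_rot": [0,0,0]},{"claw": -0.1,"slide": [0,0,0],"delta_rot": [0,0,0]},{"claw": -0.1,"slide": [0,0,0],"delta_rot": [0,0,0]}]}}

```text
time: 8.8
position: [0.515, 0.1713, 0.031]
tool_rot: [0.204, 3.134, 0.001]
ft_force: [-0.8, -1.4, 5.9]
grip_width: 0.593
grip_force: 15.0
```

```bash
python3 -c "
from h import *
go(.5405,-.085,.2,-.132)
"
```

```text
slide [-58.6, -250.7, -169.2] rot [0.0008, 0.0011, 0.0021] t 8.8 at [0.515, 0.1713, 0.031] n 308.0
```

Emit:
{"method": "send_rows", "body": {"motion": [{"claw": -0.2,"slide": [0,0,-20],"delta_rot": [0,0,0]},{"claw": -0.2,"slide": [0,0,-60],"delta_rot": [0,0,0]},{"claw": -0.2,"slide": [0,0,-105],"delta_rot": [0,0,0]},{"claw": -0.2,"slide": [0,-15,-135],"delta_rot": [0,0,0]},{"claw": -0.2,"slide": [-10,-45,-140],"delta_rot": [0,0,0]}]}}

```text
time: 9.3
position: [0.52, 0.1286, 0.1744]
tool_rot: [0.194, 3.129, 0.008]
ft_force: [0.8, 0.5, -0.5]
grip_width: 0.594
grip_force: 15.0
```

Emit:
{"method": "send_rows", "body": {"motion": [{"claw": -0.2,"slide": [-10,-45,0],"delta_rot": [0,0,0]},{"claw": -0.2,"slide": [-21,-92,0],"delta_rot": [0,0,0]},{"claw": -0.2,"slide": [-32,-138,0],"delta_rot": [0,0,0]},{"claw": -0.2,"slide": [-43,-180,0],"delta_rot": [0,0,0]},{"claw": -0.2,"slide": [-48,-206,10],"delta_rot": [0,0,0]}]}}

```text
time: 9.8
position: [0.5401, -0.0897, 0.1612]
tool_rot: [0.21, 3.131, -0.002]
ft_force: [0.8, 0.6, -1.1]
grip_width: 0.594
grip_force: 15.0
```

Emit:
{"method": "send_rows", "body": {"motion": [{"claw": -0.2,"slide": [0,0,25],"delta_rot": [0,0,0]},{"claw": -0.2,"slide": [0,0,40],"delta_rot": [0,0,0]},{"claw": -0.2,"slide": [0,0,40],"delta_rot": [0,0,0]},{"claw": -0.2,"slide": [0,0,40],"delta_rot": [0,0,0]}]}}

```text
time: 10.2
position: [0.5394, -0.0842, 0.1199]
tool_rot: [-0.201, -3.134, -0.0]
ft_force: [0.1, 0.1, -0.6]
grip_width: 0.595
grip_force: 15.0
```

```bash
python3 -c "
from h import *
go(.5407,-.085,.070,-.132)
im=grab('top','t1')
cv2.imwrite('pics/t1c.png',cv2.resize(im['color'][150:245,265:405],None,fx=4,fy=4,interpolation=cv2.INTER_CUBIC))
"
```

```text
slide [-1.4, -0.6, 49.9] rot [0.0001, -0.0008, 0.004] t 10.2 at [0.5394, -0.0842, 0.1199] n 50.0
```

Emit:
{"method": "send_rows", "body": {"motion": [{"claw": -0.2,"slide": [-1,-0.5,12],"delta_rot": [0,0,0]},{"claw": -0.2,"slide": [-1,-0.5,24],"delta_rot": [0,0,0]},{"claw": -0.2,"slide": [-1,-0.5,35],"delta_rot": [0,0,0]},{"claw": -0.2,"slide": [-1,-0.5,44],"delta_rot": [0,0,0]},{"claw": -0.2,"slide": [-1,-0.5,49],"delta_rot": [0,0,0]}]}}

```text
time: 10.75
position: [0.5396, -0.0859, 0.0696]
tool_rot: [-0.204, -3.133, 0.0]
ft_force: [0.0, -0.4, -0.4]
grip_width: 0.593
grip_force: 15.0
```

Emit:
{"method": "send_rows", "body": {"motion": [{"claw": -0.2,"slide": [0,0,0],"delta_rot": [0,0,0]},{"claw": -0.2,"slide": [0,0,0.5],"delta_rot": [0,0,0]}]}}

```text
time: 10.95
position: [0.5406, -0.0861, 0.0707]
tool_rot: [0.204, 3.135, -0.0]
ft_force: [0.5, 0.1, 0.3]
grip_width: 0.593
grip_force: 15.0
```

Emit:
{"method": "send_rows", "body": {"motion": [{"claw": 0.42,"slide": [0,0,0],"delta_rot": [0,0,0]},{"claw": 0.42,"slide": [0,0,0],"delta_rot": [0,0,0]},{"claw": 0.42,"slide": [0,0,0],"delta_rot": [0,0,0]},{"claw": 0.42,"slide": [0,0,0],"delta_rot": [0,0,0]}]}}

```text
time: 11.35
position: [0.5406, -0.0859, 0.0709]
tool_rot: [0.204, 3.134, 0.0]
ft_force: [-0.2, 0.1, -0.4]
grip_width: 0.708
grip_force: 0.0
```

Emit:
{"method": "send_rows", "body": {"motion": [{"claw": 0.42,"slide": [0,0,-15],"delta_rot": [0,0,0]},{"claw": 0.42,"slide": [0,0,-45],"delta_rot": [0,0,0]},{"claw": 0.42,"slide": [0,0,-90],"delta_rot": [0,0,0]},{"claw": 1,"slide": [0,0,-130],"delta_rot": [0,0,0]}]}}

```text
time: 11.75
position: [0.5404, -0.0862, 0.2034]
tool_rot: [0.204, 3.134, 0.0]
ft_force: [-0.3, 0.1, -0.6]
grip_width: 0.745
grip_force: 0.0
```

```bash
python3 -c "
from h import *
im=load('w3');a=cv2.resize(im['color'][50:130,215:315],None,fx=4,fy=4,interpolation=cv2.INTER_CUBIC)
w2=load('w1');b=cv2.resize(w2['color'][80:160,110:200],None,fx=4,fy=4,interpolation=cv2.INTER_CUBIC)
cv2.imwrite('pics/hold.png',np.hstack([a,b]))
A=ray(im,237,80,.012);B=ray(im,279,98,.012);print(A,B,np.linalg.norm(A-B))
go(.42,.165,.2,-.132)
"
```

```text
[0.39154743 0.14118607 0.012     ] [0.4138589  0.18033047 0.012     ] 0.04505647374797944
slide [152.0, 233.5, 3.3] rot [0.0001, 0.0012, 0.0017] t 11.75 at [0.5404, -0.0862, 0.2034] n 279.0
```

View pics/hold.png

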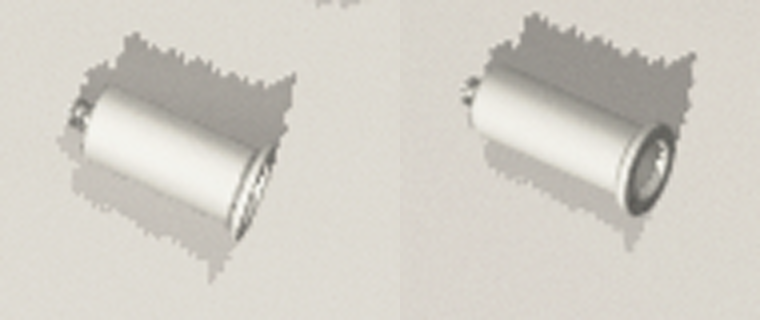

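Emit:
{"method": "send_rows", "body": {"motion": [{"claw": 1,"slide": [20,30,0],"delta_rot": [0,0,-0.14]},{"claw": 1,"slide": [48,68,5],"delta_rot": [0,0,-0.28]},{"claw": 1,"slide": [76,106,10],"delta_rot": [0,0,-0.42]},{"claw": 1,"slide": [104,144,15],"delta_rot": [0,0,-0.56]},{"claw": 1,"slide": [132,180,20],"delta_rot": [0,0,-0.7]}]}}

```text
time: 12.25
position: [0.432, 0.1112, 0.1819]
tool_rot: [-0.891, 3.01, 0.0]
ft_force: [0.9, 1.3, -0.1]
grip_width: 0.993
grip_force: 0.0
```

```bash
python3 -c "
from h import *
im=load('w3');print(ray(im,256,88,.0125))
go(.403,.161,.16,1.052)
"
```

```text
[0.40150009 0.15880976 0.0125    ]
slide [-2.7, 57.6, 21.9] rot [-0.001, 0.0023, -0.4762] t 12.25 at [0.432, 0.1112, 0.1819] n 62.0
```

Emit:
{"method": "send_rows", "body": {"motion": [{"claw": 1,"slide": [-1,15,5],"delta_rot": [0,0,-0.12]},{"claw": 1,"slide": [-2,30,10],"delta_rot": [0,0,-0.24]},{"claw": 1,"slide": [-2,44,15],"delta_rot": [0,0,-0.36]},{"claw": 1,"slide": [-3,57,20],"delta_rot": [0,0,-0.476]},{"claw": 1,"slide": [-3,57,20],"delta_rot": [0,0,-0.476]}]}}

```text
time: 12.75
position: [0.4037, 0.1605, 0.1611]
tool_rot: [-1.573, 2.719, 0.001]
ft_force: [-0.2, -0.3, 0.0]
grip_width: 0.999
grip_force: 0.0
```

Emit:
{"method": "send_rows", "body": {"motion": [{"claw": 1,"slide": [0,0,0],"delta_rot": [0,0,0]},{"claw": 1,"slide": [0,0,0],"delta_rot": [0,0,0]}]}}

```text
time: 12.95
position: [0.4053, 0.1586, 0.1613]
tool_rot: [-1.565, 2.723, -0.001]
ft_force: [-0.4, -0.4, 0.4]
grip_width: 0.999
grip_force: 0.0
```

```bash
python3 -c "
from h import *
im=grab('wrist','w4')
go(.4015,.159,.028,1.052)
print(proj(im,(.4015,.159,.0125)),proj(im,(.3915,.1412,.0125)),ctrl.get_state()['joint_positions'].round(2))
cv2.imwrite('pics/w4c.png',cv2.resize(im['color'][100:260,180:380],None,fx=3,fy=3))
"
```

```text
slide [1.6, 3.6, 133.2] rot [-0.0007, 0.0008, -0.0086] t 13.0 at [0.4053, 0.1585, 0.1612] n 133.0
(np.float64(285.1999069420447), np.float64(201.15013429463156)) (np.float64(284.9142527232681), np.float64(180.2152111777521)) [-0.64 -0.08  0.19  2.07  0.02  1.15  2.16]
```

View pics/w4c.png

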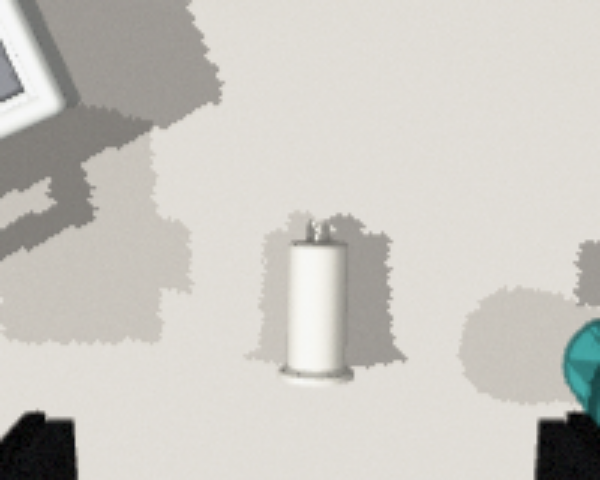

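The holder stands vertical in the view, with its barrel centre at pixel (286,202), its flange at the lower end and turquoise cup at (377,222). I'll narrow the opening and descend.

Emit:
{"method": "send_rows", "body": {"motion": [{"claw": 0.2,"slide": [1.5,3.5,30],"delta_rot": [0,0,0]},{"claw": 0.2,"slide": [1.5,3.5,50],"delta_rot": [0,0,-0.008]},{"claw": 0.2,"slide": [1.5,3.5,65],"delta_rot": [0,0,-0.008]},{"claw": 0.2,"slide": [1.5,3.5,80],"delta_rot": [0,0,-0.008]},{"claw": 0.2,"slide": [1.5,3.5,90],"delta_rot": [0,0,-0.008]}]}}

```text
time: 13.5
position: [0.4008, 0.1589, 0.0698]
tool_rot: [1.577, -2.716, 0.0]
ft_force: [-0.0, 0.3, 1.7]
grip_width: 0.644
grip_force: 0.0
```

Emit:
{"method": "send_rows", "body": {"motion": [{"claw": 0.2,"slide": [0,0,15],"delta_rot": [0,0,0]},{"claw": 0.2,"slide": [0,0,30],"delta_rot": [0,0,0]},{"claw": 0.2,"slide": [0,0,42],"delta_rot": [0,0,0]},{"claw": 0,"slide": [0,0,42],"delta_rot": [0,0,0]},{"claw": -0.3,"slide": [0,0,42],"delta_rot": [0,0,0]}]}}

```text
time: 14.0
position: [0.4011, 0.1596, 0.0288]
tool_rot: [-1.58, 2.715, -0.0]
ft_force: [0.4, 0.1, 0.4]
grip_width: 0.497
grip_force: 0.0
```

Emit:
{"method": "send_rows", "body": {"motion": [{"claw": -0.5,"slide": [0,0,0],"delta_rot": [0,0,0]},{"claw": -0.7,"slide": [0,0,0],"delta_rot": [0,0,0]},{"claw": -0.7,"slide": [0,0,0],"delta_rot": [0,0,0]},{"claw": -0.7,"slide": [0,0,0],"delta_rot": [0,0,0]},{"claw": -0.7,"slide": [0,0,0],"delta_rot": [0,0,0]}]}}

```text
time: 14.5
position: [0.4012, 0.1599, 0.029]
tool_rot: [-1.58, 2.714, 0.0]
ft_force: [-0.8, 0.5, 2.9]
grip_width: 0.217
grip_force: 15.0
```

```bash
python3 -c "
from h import *
go(.529,-.173,.17,-.132)
print(st()['joint_positions'].round(2),st()['ft_force'],st()['grip_width'],st()['grip_force'])
"
```

```text
slide [226.2, -275.6, -141.1] rot [0.0001, 0.0011, 1.1862] t 14.5 at [0.4012, 0.1599, 0.029] n 383.0
[-0.63  0.09  0.2   2.2  -0.03  0.85  2.21] [-0.81895644  0.45593333  2.90323433] 0.21675456455359443 14.999978989362717
```

Emit:
{"method": "send_rows", "body": {"motion": [{"claw": -0.8,"slide": [0,0,-15],"delta_rot": [0,0,0]},{"claw": -0.8,"slide": [0,0,-50],"delta_rot": [0,0,0]},{"claw": -0.8,"slide": [0,0,-90],"delta_rot": [0,0,0]},{"claw": -0.8,"slide": [0,0,-125],"delta_rot": [0,0,0]},{"claw": -0.8,"slide": [0,0,-140],"delta_rot": [0,0,0]}]}}

```text
time: 15.0
position: [0.4023, 0.1604, 0.1721]
tool_rot: [-1.577, 2.71, 0.0]
ft_force: [0.2, 0.8, 0.2]
grip_width: 0.215
grip_force: 15.0
```

Emit:
{"method": "send_rows", "body": {"motion": [{"claw": -0.8,"slide": [15,-20,0],"delta_rot": [0,0,0.1]},{"claw": -0.8,"slide": [42,-52,0],"delta_rot": [0,0,0.23]},{"claw": -0.8,"slide": [70,-85,0],"delta_rot": [0,0,0.36]},{"claw": -0.8,"slide": [98,-119,0],"delta_rot": [0,0,0.49]},{"claw": -0.8,"slide": [126,-153,0],"delta_rot": [0,0,0.62]}]}}

```text
time: 15.5
position: [0.4718, -0.027, 0.1686]
tool_rot: [-0.669, 3.069, 0.0]
ft_force: [0.5, -0.4, -1.1]
grip_width: 0.213
grip_force: 15.0
```

```bash
python3 -c "
from h import *
go(.529,-.173,.17,-.132)
"
```

```text
slide [8.7, -156.5, -1.4] rot [0.0003, 0.0005, 0.5613] t 15.5 at [0.4718, -0.027, 0.1686] n 157.0
```

Emit:
{"method": "send_rows", "body": {"motion": [{"claw": -0.8,"slide": [1,-28,0],"delta_rot": [0,0,0.12]},{"claw": -0.8,"slide": [3,-64,0],"delta_rot": [0,0,0.25]},{"claw": -0.8,"slide": [5,-100,0],"delta_rot": [0,0,0.38]},{"claw": -0.8,"slide": [7,-136,0],"delta_rot": [0,0,0.5]},{"claw": -0.8,"slide": [8,-157,0],"delta_rot": [0,0,0.561]}]}}

```text
time: 16.0
position: [0.5306, -0.1745, 0.1685]
tool_rot: [0.209, 3.134, -0.002]
ft_force: [-1.0, 0.2, 0.3]
grip_width: 0.212
grip_force: 15.0
```

Emit:
{"method": "send_rows", "body": {"motion": [{"claw": -0.8,"slide": [0,0,20],"delta_rot": [0,0,0]},{"claw": -0.8,"slide": [0,0,40],"delta_rot": [0,0,0]},{"claw": -0.8,"slide": [0,0,60],"delta_rot": [0,0,0]},{"claw": -0.8,"slide": [0,0,70],"delta_rot": [0,0,0]},{"claw": -0.8,"slide": [0,0,70],"delta_rot": [0,0,0]}]}}

```text
time: 16.5
position: [0.5292, -0.1709, 0.097]
tool_rot: [-0.199, -3.132, -0.0]
ft_force: [-0.6, 0.7, 0.5]
grip_width: 0.212
grip_force: 15.0
```

```bash
python3 -c "
from h import *
go(.5303,-.173,.062,-.132)
im=grab('wrist','w5')
cv2.imwrite('pics/w5c.png',im['color'][100:360,100:460])
"
```

```text
slide [-1.5, -2.0, 35.0] rot [-0.0, -0.0033, 0.0053] t 16.5 at [0.5292, -0.1709, 0.097] n 35.0
```

View pics/w5c.png

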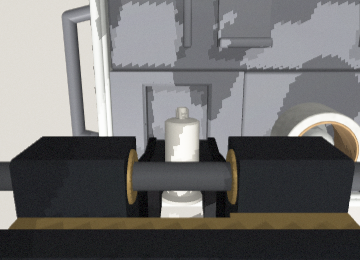

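The holder hangs over the pocket, with pocket edges at crop columns 145–212 and the holder at 182. A shift of -2 mm in tool y is needed, matching the computed value.

Emit:
{"method": "send_rows", "body": {"motion": [{"claw": -0.8,"slide": [-1.5,-2.5,10],"delta_rot": [0,0,0]},{"claw": -0.8,"slide": [-1.5,-2.5,20],"delta_rot": [0,0,0]},{"claw": -0.8,"slide": [-1.5,-2.5,28],"delta_rot": [0,0,0]},{"claw": -0.8,"slide": [-1.5,-2.5,33],"delta_rot": [0,0,0]},{"claw": -0.8,"slide": [-1.5,-2.5,35],"delta_rot": [0,0,0]}]}}

```text
time: 17.05
position: [0.5311, -0.1738, 0.0627]
tool_rot: [-0.199, -3.134, -0.0]
ft_force: [-0.4, 0.5, -0.3]
grip_width: 0.213
grip_force: 15.0
```

Emit:
{"method": "send_rows", "body": {"motion": [{"claw": -0.8,"slide": [0,0,0],"delta_rot": [0,0,0]},{"claw": -0.8,"slide": [0,0,0],"delta_rot": [0,0,0]}]}}

```text
time: 17.25
position: [0.5318, -0.174, 0.0638]
tool_rot: [0.199, 3.135, 0.0]
ft_force: [-0.1, 0.2, -1.4]
grip_width: 0.215
grip_force: 15.0
```

Emit:
{"method": "send_rows", "body": {"motion": [{"claw": -0.8,"slide": [0,0,2],"delta_rot": [0,0,0]},{"claw": -0.8,"slide": [0,0,2.5],"delta_rot": [0,0,0]},{"claw": -0.5,"slide": [0,0,2.5],"delta_rot": [0,0,0]},{"claw": -0.4,"slide": [0,0,2.5],"delta_rot": [0,0,0]},{"claw": -0.2,"slide": [0,0,2.5],"delta_rot": [0,0,0]}]}}

```text
time: 17.75
position: [0.5316, -0.1739, 0.0612]
tool_rot: [0.199, 3.135, 0.0]
ft_force: [-0.0, 0.8, -0.1]
grip_width: 0.324
grip_force: 0.0
```

Emit:
{"method": "send_rows", "body": {"motion": [{"claw": -0.1,"slide": [0,0,0],"delta_rot": [0,0,0]},{"claw": 0,"slide": [0,0,0],"delta_rot": [0,0,0]},{"claw": 0.1,"slide": [0,0,0],"delta_rot": [0,0,0]},{"claw": 0.1,"slide": [0,0,0],"delta_rot": [0,0,0]}]}}

```text
time: 18.15
position: [0.5316, -0.1739, 0.0611]
tool_rot: [0.199, 3.135, 0.0]
ft_force: [-0.5, 0.3, 0.7]
grip_width: 0.53
grip_force: 0.0
```

Emit:
{"method": "send_rows", "body": {"motion": [{"claw": 0.1,"slide": [0,0,-15],"delta_rot": [0,0,0]},{"claw": 0.1,"slide": [0,0,-45],"delta_rot": [0,0,0]},{"claw": 0.1,"slide": [0,0,-90],"delta_rot": [0,0,0]},{"claw": 0.1,"slide": [0,0,-130],"delta_rot": [0,0,0]},{"claw": 0.1,"slide": [-20,20,-150],"delta_rot": [0,0,0]}]}}

```text
time: 18.65
position: [0.5534, -0.1612, 0.2169]
tool_rot: [0.209, 3.128, -0.002]
ft_force: [0.9, -1.9, -0.4]
grip_width: 0.55
grip_force: 0.0
```

Emit:
{"method": "send_rows", "body": {"motion": [{"claw": 0.1,"slide": [-20,45,0],"delta_rot": [0,0,0]},{"claw": 0.1,"slide": [-40,75,0],"delta_rot": [0,0,0]},{"claw": 0.1,"slide": [-40,75,0],"delta_rot": [0,0,0]},{"claw": 0.1,"slide": [-40,75,0],"delta_rot": [0,0,0]}]}}

```text
time: 19.05
position: [0.6033, -0.0867, 0.2117]
tool_rot: [0.196, 3.135, -0.001]
ft_force: [-0.1, -0.3, 0.9]
grip_width: 0.549
grip_force: 0.0
```

```bash
python3 -c "
from h import *
im=grab('wrist','w6')
w1=load('w1');w3=load('w3')
for w,a,b in ((w1,(250,86),(382,97)),(w3,(360,60),(496,71))):
  A=ray(w,*a,.009);B=ray(w,*b,.009);print(A,B,np.linalg.norm(A-B),(A+B)/2)
go(.405,.33,.2,-.132)
"
```

```text
[0.38941317 0.2650465  0.009     ] [0.41767314 0.3969327  0.009     ] 0.13487992601804485 [0.40354315 0.3309896  0.009     ]
[0.38911413 0.26459469 0.009     ] [0.41725622 0.39845212 0.009     ] 0.13678372986259 [0.40318518 0.3315234  0.009     ]
slide [249.3, 389.7, 11.3] rot [-0.001, 0.0001, 0.0046] t 19.1 at [0.6027, -0.0882, 0.2117] n 463.0
```

View pics/w6.png

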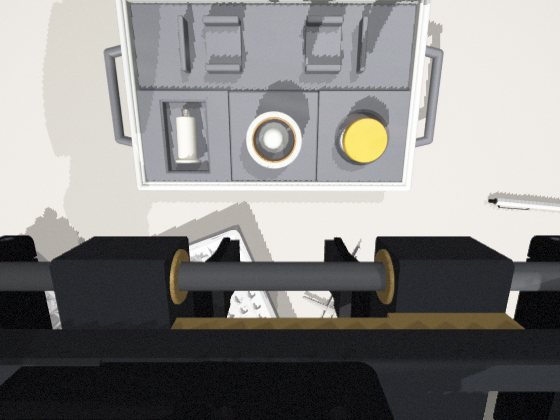

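All three items are in place: holder lying in the pocket (187,138), roll flat round the post (275,139) and cup upright in the well (363,139). The marker is measured in two views at (0.4034, 0.3313), length 135–137 mm, yaw -0.208. Only the thick white marker with the red cap fits. The ballpoint is the thin pen at (525,203).

Emit:
{"method": "send_rows", "body": {"motion": [{"claw": 0.1,"slide": [20,32,0],"delta_rot": [0,0,0.14]},{"claw": 0.1,"slide": [44,70,0],"delta_rot": [0,0,0.28]},{"claw": 0.1,"slide": [69,108,0],"delta_rot": [0,0,0.42]},{"claw": 0.1,"slide": [94,146,0],"delta_rot": [0,0,0.56]},{"claw": 0.1,"slide": [119,184,0],"delta_rot": [0,0,0.7]}]}}

```text
time: 19.6
position: [0.5121, 0.1003, 0.2116]
tool_rot: [1.218, 2.895, 0.001]
ft_force: [0.3, 0.0, 0.3]
grip_width: 0.551
grip_force: 0.0
```

```bash
python3 -c "
from h import *
go(.4034,.3313,.18,-1.779)
"
```

```text
slide [241.2, 83.7, 31.7] rot [0.0007, -0.0003, 0.9824] t 19.6 at [0.5121, 0.1003, 0.2116] n 257.0
```

Emit:
{"method": "send_rows", "body": {"motion": [{"claw": 0.1,"slide": [40,14,5],"delta_rot": [0,0,0.14]},{"claw": 0.1,"slide": [84,29,10],"delta_rot": [0,0,0.28]},{"claw": 0.1,"slide": [128,44,15],"delta_rot": [0,0,0.42]},{"claw": 0.1,"slide": [170,59,20],"delta_rot": [0,0,0.56]},{"claw": 0.1,"slide": [210,73,25],"delta_rot": [0,0,0.7]}]}}

```text
time: 20.1
position: [0.4195, 0.2958, 0.1874]
tool_rot: [2.098, 2.338, 0.002]
ft_force: [0.2, 0.1, 0.4]
grip_width: 0.55
grip_force: 0.0
```

```bash
python3 -c "
from h import *
go(.4034,.3313,.18,-1.779)
"
```

```text
slide [37.1, -12.2, 7.4] rot [0.0011, -0.0007, 0.3163] t 20.1 at [0.4195, 0.2958, 0.1874] n 40.0
```

Emit:
{"method": "send_rows", "body": {"motion": [{"claw": 0.1,"slide": [16,-6,3],"delta_rot": [0,0,0.13]},{"claw": 0.1,"slide": [32,-12,6],"delta_rot": [0,0,0.26]},{"claw": 0.1,"slide": [32,-12,6],"delta_rot": [0,0,0.28]},{"claw": 0.1,"slide": [32,-12,6],"delta_rot": [0,0,0.28]},{"claw": 0.1,"slide": [32,-12,6],"delta_rot": [0,0,0.28]}]}}

```text
time: 20.6
position: [0.4051, 0.3249, 0.1812]
tool_rot: [2.395, 2.032, 0.001]
ft_force: [1.7, -0.1, -0.2]
grip_width: 0.553
grip_force: 0.0
```

```bash
python3 -c "
from h import *
im=grab('wrist','w7')
go(.4034,.3313,.025,-1.779)
print(proj(im,(.4034,.3313,.016)),st()['joint_positions'].round(2))
cv2.imwrite('pics/w7c.png',cv2.resize(im['color'][60:260,180:380],None,fx=3,fy=3))
"
```

```text
slide [5.8, -2.7, 156.2] rot [0.0006, -0.0003, 0.0442] t 20.65 at [0.405, 0.3251, 0.1812] n 156.0
(np.float64(278.5568596972201), np.float64(195.9627216699609)) [-0.97  0.08  0.26  1.87 -0.02  1.2  -0.87]
```

View pics/w7c.png

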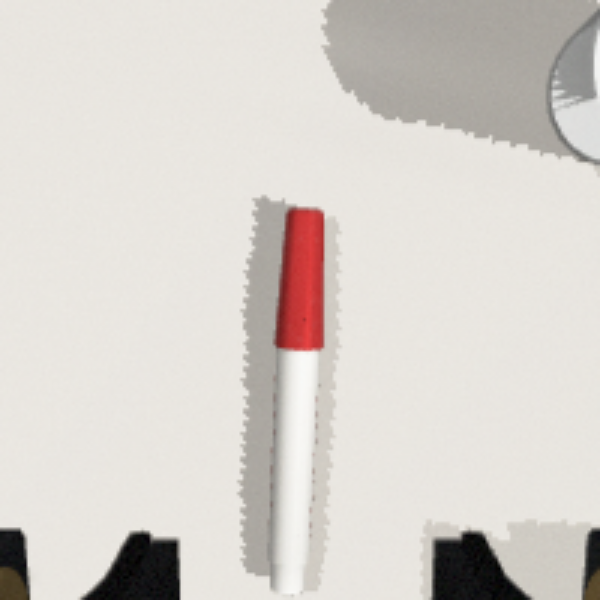

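The marker runs from crop (305,208) down to (286,590), centred at pixel (279,193). It agrees within 3 mm and needs about 0.047 rad of turn.

Emit:
{"method": "send_rows", "body": {"motion": [{"claw": 0.1,"slide": [7,-2.7,45],"delta_rot": [0,0,0.047]},{"claw": 0.1,"slide": [7,-2.7,90],"delta_rot": [0,0,0.047]},{"claw": 0.1,"slide": [7,-2.7,125],"delta_rot": [0,0,0.047]},{"claw": 0.1,"slide": [7,-2.7,145],"delta_rot": [0,0,0.047]},{"claw": 0.1,"slide": [7,-2.7,155],"delta_rot": [0,0,0.047]}]}}

```text
time: 21.15
position: [0.4019, 0.3321, 0.0238]
tool_rot: [2.442, 1.976, -0.005]
ft_force: [-0.5, -0.1, 0.5]
grip_width: 0.549
grip_force: 0.0
```

Emit:
{"method": "send_rows", "body": {"motion": [{"claw": -0.2,"slide": [0,0,0],"delta_rot": [0,0,0]},{"claw": -0.4,"slide": [0,0,0],"delta_rot": [0,0,0]},{"claw": -0.6,"slide": [0,0,0],"delta_rot": [0,0,0]},{"claw": -0.75,"slide": [0,0,0],"delta_rot": [0,0,0]},{"claw": -0.8,"slide": [0,0,0],"delta_rot": [0,0,0]}]}}

```text
time: 21.65
position: [0.4027, 0.3347, 0.0267]
tool_rot: [-2.441, -1.977, -0.003]
ft_force: [-0.2, -0.8, 1.1]
grip_width: 0.185
grip_force: 2.5
```

Emit:
{"method": "send_rows", "body": {"motion": [{"claw": -0.8,"slide": [0,0,0],"delta_rot": [0,0,0]},{"claw": -0.8,"slide": [0,0,0],"delta_rot": [0,0,0]},{"claw": -0.8,"slide": [0,0,0],"delta_rot": [0,0,0]}]}}

```text
time: 21.95
position: [0.4027, 0.3347, 0.0266]
tool_rot: [-2.441, -1.977, -0.002]
ft_force: [-0.2, -0.6, 5.4]
grip_width: 0.172
grip_force: 15.0
```

```bash
python3 -c "
from h import *
go(.459,-.0745,.17,-1.703)
im=load('w6')
for a in [(226,43),(323,43)]: print(ray(im,*a,.05))
"
```

```text
slide [-388.4, 140.2, -143.8] rot [0.0006, -0.0013, -0.0772] t 21.95 at [0.4027, 0.3347, 0.0266] n 437.0
[ 0.4540898  -0.11674506  0.05      ]
[ 0.46489935 -0.03087167  0.05      ]
```

Emit:
{"method": "send_rows", "body": {"motion": [{"claw": -0.85,"slide": [0,0,-15],"delta_rot": [0,0,0]},{"claw": -0.85,"slide": [0,0,-45],"delta_rot": [0,0,0]},{"claw": -0.85,"slide": [0,0,-85],"delta_rot": [0,0,0]},{"claw": -0.85,"slide": [-10,4,-115],"delta_rot": [0,0,0]},{"claw": -0.85,"slide": [-35,13,-125],"delta_rot": [0,0,0]}]}}

```text
time: 22.45
position: [0.4086, 0.3003, 0.1543]
tool_rot: [-2.437, -1.981, -0.01]
ft_force: [1.0, -0.6, -0.3]
grip_width: 0.171
grip_force: 15.0
```

Emit:
{"method": "send_rows", "body": {"motion": [{"claw": -0.85,"slide": [-35,13,0],"delta_rot": [0,0,-0.015]},{"claw": -0.85,"slide": [-75,27,0],"delta_rot": [0,0,-0.03]},{"claw": -0.85,"slide": [-115,41,0],"delta_rot": [0,0,-0.045]},{"claw": -0.85,"slide": [-155,56,0],"delta_rot": [0,0,-0.06]},{"claw": -0.85,"slide": [-195,70,0],"delta_rot": [0,0,-0.077]}]}}

```text
time: 22.95
position: [0.4354, 0.0903, 0.1506]
tool_rot: [-2.363, -2.07, -0.0]
ft_force: [0.4, -0.3, 0.1]
grip_width: 0.176
grip_force: 15.0
```

Emit:
{"method": "send_rows", "body": {"motion": [{"claw": -0.85,"slide": [-40,11,0],"delta_rot": [0,0,0]},{"claw": -0.85,"slide": [-80,22,0],"delta_rot": [0,0,0]},{"claw": -0.85,"slide": [-115,32,0],"delta_rot": [0,0,0]},{"claw": -0.85,"slide": [-140,40,0],"delta_rot": [0,0,0]},{"claw": -0.85,"slide": [-150,43,0],"delta_rot": [0,0,0]}]}}

```text
time: 23.45
position: [0.4583, -0.0652, 0.1507]
tool_rot: [2.368, 2.064, -0.0]
ft_force: [-0.8, -0.3, -0.4]
grip_width: 0.178
grip_force: 15.0
```

Emit:
{"method": "send_rows", "body": {"motion": [{"claw": -0.85,"slide": [0,0,0],"delta_rot": [0,0,0]},{"claw": -0.85,"slide": [0,0,0],"delta_rot": [0,0,0]},{"claw": -0.85,"slide": [0,0,0],"delta_rot": [0,0,0]}]}}

```text
time: 23.75
position: [0.4582, -0.0606, 0.1505]
tool_rot: [-2.36, -2.072, -0.0]
ft_force: [-0.1, 0.5, -1.0]
grip_width: 0.174
grip_force: 15.0
```

```bash
python3 -c "
from h import *
go(.4597,-.0742,.068,-1.703)
im=grab('wrist','w8')
"
```

```text
slide [-13.4, 3.3, 82.5] rot [-0.0006, -0.0006, 0.0024] t 23.75 at [0.4582, -0.0606, 0.1505] n 84.0
```

View pics/w8.png

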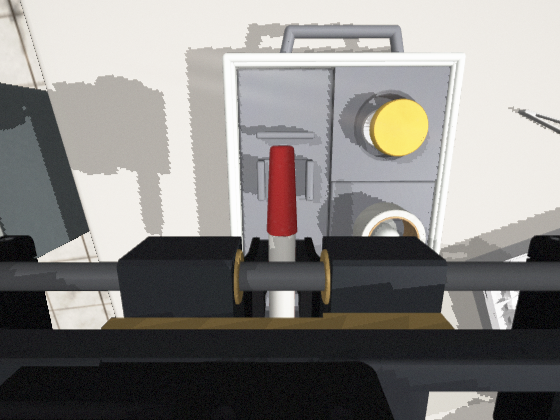

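The marker sits over the rest, with saddle walls at columns 262 and 310 (centre 286) against the marker at 283. That confirms the computed +3.3 mm tool-y shift.

Emit:
{"method": "send_rows", "body": {"motion": [{"claw": -0.85,"slide": [-13.5,3.3,5],"delta_rot": [0,0,0]},{"claw": -0.85,"slide": [-13.5,3.3,20],"delta_rot": [0,0,0]},{"claw": -0.85,"slide": [-13.5,3.3,35],"delta_rot": [0,0,0]},{"claw": -0.85,"slide": [-13.5,3.3,48],"delta_rot": [0,0,0]},{"claw": -0.85,"slide": [-13.5,3.3,58],"delta_rot": [0,0,0]}]}}

```text
time: 24.3
position: [0.4596, -0.0753, 0.0918]
tool_rot: [-2.362, -2.071, 0.001]
ft_force: [0.4, 0.3, -0.2]
grip_width: 0.18
grip_force: 15.0
```

Emit:
{"method": "send_rows", "body": {"motion": [{"claw": -0.85,"slide": [0,0,8],"delta_rot": [0,0,0]},{"claw": -0.85,"slide": [0,0,15],"delta_rot": [0,0,0]},{"claw": -0.85,"slide": [0,0,21],"delta_rot": [0,0,0]},{"claw": -0.85,"slide": [0,0,24],"delta_rot": [0,0,0]},{"claw": -0.85,"slide": [0,0,24.5],"delta_rot": [0,0,0]}]}}

```text
time: 24.8
position: [0.4598, -0.0762, 0.068]
tool_rot: [-2.364, -2.069, 0.0]
ft_force: [0.2, -0.3, -0.4]
grip_width: 0.168
grip_force: 15.0
```

Emit:
{"method": "send_rows", "body": {"motion": [{"claw": -0.85,"slide": [0,0,0],"delta_rot": [0,0,0]},{"claw": -0.85,"slide": [0,0,0],"delta_rot": [0,0,0]}]}}

```text
time: 25.0
position: [0.4602, -0.0762, 0.0686]
tool_rot: [2.364, 2.069, 0.001]
ft_force: [0.2, 1.0, -1.3]
grip_width: 0.171
grip_force: 15.0
```

Lower 1 mm more, release gently (opening under 45 mm), rise and back away, then check.

Emit:
{"method": "send_rows", "body": {"motion": [{"claw": -0.85,"slide": [0,0,1],"delta_rot": [0,0,0]},{"claw": -0.6,"slide": [0,0,1],"delta_rot": [0,0,0]},{"claw": -0.4,"slide": [0,0,1],"delta_rot": [0,0,0]},{"claw": -0.2,"slide": [0,0,1],"delta_rot": [0,0,0]},{"claw": -0.1,"slide": [0,0,1],"delta_rot": [0,0,0]}]}}

```text
time: 25.5
position: [0.4599, -0.0762, 0.0673]
tool_rot: [-2.364, -2.069, -0.0]
ft_force: [-0.3, 0.1, -0.3]
grip_width: 0.383
grip_force: 0.0
```

Emit:
{"method": "send_rows", "body": {"motion": [{"claw": -0.1,"slide": [0,0,0],"delta_rot": [0,0,0]},{"claw": -0.1,"slide": [0,0,-10],"delta_rot": [0,0,0]},{"claw": -0.1,"slide": [0,0,-35],"delta_rot": [0,0,0]},{"claw": -0.1,"slide": [0,0,-75],"delta_rot": [0,0,0]},{"claw": -0.1,"slide": [0,0,-120],"delta_rot": [0,0,0]}]}}

```text
time: 26.0
position: [0.4589, -0.0765, 0.1885]
tool_rot: [-2.364, -2.068, 0.003]
ft_force: [1.2, 0.4, 0.5]
grip_width: 0.45
grip_force: 0.0
```

Emit:
{"method": "send_rows", "body": {"motion": [{"claw": -0.1,"slide": [-20,0,-20],"delta_rot": [0,0,0]},{"claw": -0.1,"slide": [-60,0,-20],"delta_rot": [0,0,0]},{"claw": -0.1,"slide": [-80,0,-20],"delta_rot": [0,0,0]},{"claw": -0.1,"slide": [-80,0,-20],"delta_rot": [0,0,0]}]}}

```text
time: 26.4
position: [0.4487, -0.1591, 0.2084]
tool_rot: [2.369, 2.061, 0.001]
ft_force: [0.4, 0.5, 0.3]
grip_width: 0.452
grip_force: 0.0
```

```bash
python3 -c "
from h import *
im=grab('wrist','w9');s=load('scene0');i2=grab('scene','s9');i3=grab('top','t9')
a=cv2.resize(i2['color'][140:310,120:420],None,fx=1.2,fy=1.2);b=i3['color'][130:290,110:410];b=cv2.resize(b,(a.shape[1],192))
w=cv2.resize(im['color'][0:260],(439,204*439//439+0))
cv2.imwrite('pics/fin.png',np.hstack([np.vstack([a,b]),cv2.resize(im['color'][:,100:480],(362,a.shape[0]+192))]))
"
```

```text
(no output)
```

View pics/fin.png

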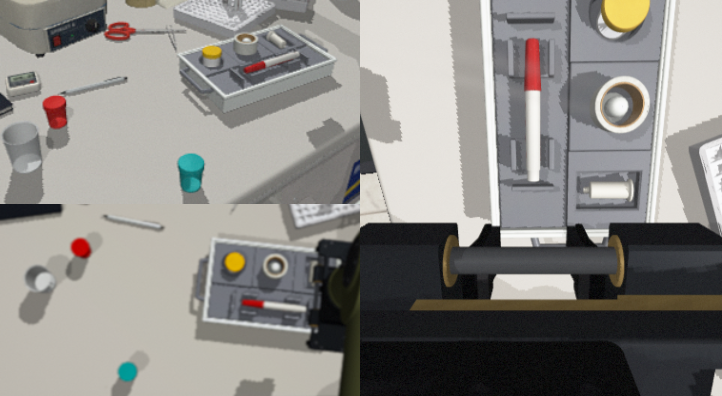

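Final view: cup, roll and holder are seated and the marker lies along both saddles, with its white end near one end stop, so I'll check that gap and the marker's level numerically. The beaker, pen, red and turquoise cups are untouched.

```bash
python3 -c "
from h import *
im=load('w9');g=cv2.cvtColor(im['color'],cv2.COLOR_BGR2GRAY)
for u in (279,282,285): print(u,g[180:205,u].tolist())
hsv=cv2.cvtColor(im['color'],cv2.COLOR_BGR2HSV)
m=cv2.inRange(hsv,(0,120,60),(10,255,255))|cv2.inRange(hsv,(170,120,60),(180,255,255));m[:,:240]=0;m[:,330:]=0;m[120:]=0
ys,xs=np.nonzero(m);top=(xs[ys==ys.min()].mean(),ys.min());print(top,ys.max())
A=ray(im,*top,.048);x=np.array([np.sin(.132),np.cos(.132),0])
for v in range(186,200,2):
  B=ray(im,282,v,.048);print(v,np.linalg.norm(A-B).round(4),(A+B)[:2]/2, ((A+B)/2-np.array([.4597,-.0742,.048]))@x)
"
```

```text
279 [225, 220, 220, 220, 221, 221, 223, 223, 223, 223, 224, 227, 161, 112, 96, 75, 69, 87, 136, 152, 154, 139, 132, 148, 153]
282 [242, 242, 241, 242, 243, 243, 245, 245, 246, 247, 248, 247, 186, 116, 95, 71, 66, 88, 139, 153, 153, 146, 134, 132, 142]
285 [242, 242, 243, 244, 244, 245, 245, 246, 247, 247, 248, 244, 161, 94, 86, 71, 67, 89, 138, 153, 151, 142, 127, 129, 145]
(np.float64(281.0), np.int64(41)) 95
186 0.1302 [ 0.46059664 -0.07783239] -0.003482777195045571
188 0.1322 [ 0.46045742 -0.07882965] -0.004489686609722553
190 0.1342 [ 0.46031775 -0.07983022] -0.005499930919338046
192 0.1362 [ 0.46017761 -0.0808341 ] -0.006513526719186446
194 0.1383 [ 0.460037   -0.08184132] -0.0075304907148550145
196 0.1403 [ 0.45989593 -0.08285189] -0.008550839723141695
198 0.1424 [ 0.45975439 -0.08386584] -0.009574590672982062
```

The marker measures 136 mm at seated height and its centre is 6 mm off, against a limit of 11.5 mm. There is a dark gap before the stop, so it lies free between the stops. Handing in.

```bash
python3 -c "
from bench import ctrl
print(ctrl.close_job())"
```

```text
the job is handed in; nothing more can be done
None
```

I packed the caddy in the order asked and handed the job in at about 27 s. The cup stands in the well, the roll lies flat on the post, the holder is in the pocket, and the marker rests on both saddles, about 6 mm off centre but clear of the end stops. The beaker and pen were left where they were.

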